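Set the potter's wheel for trimming: direction rocker and click-stop speed selector

ROBOT

A 6-joint arm with a two-finger parallel gripper is mounted at the origin on the work surface. World frame = base frame: x ahead of the robot, y to its left, z up, the work surface at z = 0. Lengths are in m, angles in rad, forces in N, time in s.
With the tool pointing down it reaches from about 0.25 to 0.775 m from the base axis. Payload 4 kg.
Tool frame: the origin (TCP) lies midway between the tips of the shut fingers; the grasp point (between the pads) lies grip_depth behind it (grip_depth is the distance from the TCP to the grasp point, in m); z points along the fingers, y is the direction in which the jaws open and shut (so a half turn about z gives the same grasp; the last joint's range is limited). The gripper opens to 94 mm and grips with 3 to 60 N. Pads are 16 mm wide; open, the fingers measure 119 mm over their backs; the gripper's body (75 mm by 177 mm) begins 78 mm behind the grasp point.
Start: joints at [-1.237, 0.087, 1.371, -0, 1.684, -0.103], TCP at [0.233, -0.498, 0.206] pointing down, gripper open.
Joint ranges: [-3.1, 3.1], [-0.76, 2.03], [0.27, 2.55], [-1.08, 4.22], [0.17, 2.65], [-2.57, 2.57]. Speed limits (rad/s): [2.79, 2.79, 3.14, 3.14, 3.14, 3.14].

INTERFACE

Orientations are given as a unit quaternion [w, x, y, z].
In Python, from rig import * gives the robot as it stands.
- The arm moves only by the tool play_rows, never from a script. Its argument "motion" is one flat list of numbers, 5 for each row, row after row: the shift along the tool's x, y, z in m, then the turn about the tool's z in degrees, then the closure, from -1 (fully open) to 1 (shut). In form: [dx, dy, dz, twist, claw, dx, dy, dz, twist, claw, ...]. A call has 1 to 8 rows; each row shifts and turns the pose as measured when the row begins, along the tool's axes as they then stand; what a row does not reach is not made up. A row lasts 1/12 s, in which the tool goes at most 41.7 mm and 7.16 degrees, less where a joint would pass 70% of its speed; a pose out of reach is approached as far as the arm can. A call with a gripper value outside its range is refused whole. The fingers move at their own pace and stop on an object; "grip_force" is the grip in N (left out, the last holds). Time passes only in rows, so rows that do not move let the fingers close. It gives the time, the measured TCP pose, the force and the opening at its end, in the units of the state.
- sense(): the state, without advancing time (a new reading comes with each control period).
- capture(name): name is "scene" or "top"; returns a dict with "frame" (400x640x3 uint8, red, green, blue), "K" (3x3 intrinsics, pixels), "k1" (the pictures are not rectified: a ray, as slopes to the right and down, at radius r is drawn at 1 + k1 r^2 times it, then the intrinsics apply), "view" (4x4, takes a point from world to camera coordinates). Camera axes: x right, y down, z forward; pixel columns grow to the right and rows downward; lengths in m; the calibration is good to about 2 mm. A picture is of the moment at which its call begins. There is no depth.
- hand_in(): hands the job in, once; it reports no verdict.
The state is a dict: "clock": time; "q": joint angles; "qvel": joint speeds; "joint_efforts": joint torques, N m; "position": TCP position; "tcp_rot": TCP orientation; "wrist_force": force on the tool from outside, world axes, zero at the start; "torque": the same for the moment, N m; "opening": finger opening in m.
Only numpy, scipy, OpenCV 4.12 (cv2) and the standard library are available. Lean on these libraries where they do the work, as an engineer would, in place of code of your own. Each camera call takes 0.05 s, during which the arm holds its last target.

TASK

The wheel is stopped with a bowl set up for trimming. Using only a fingertip or the outside of the fingers, without gripping anything, press down the green-dot half of the direction rocker so that it snaps over, and push the speed selector's pointer round clockwise, counting the clicks from where it was left, until it rests in step 4 (the fourth dot after the red stop bar); do not let it click past step 4. Leave the bowl, cup, trimming tool and brush where they are.

Things in the scene. Friction and masses are not known exactly. Their poses are not given: they have to be found in the camera images.
- wheel: Fixed: cream housing 340 (x) x 570 (y) x 70 mm, flat deck, origin under its centre. Its z is up, x points away from the operator (robot), y to the operator's left. On its left a wheel head in a grey tray (rim 106 mm above the bench), carrying a chuck and the bowl; on its right a blue-grey control plate, top face 73 mm above the bench, with selector and, nearer the operator, the rocker.
- dial_axis (a point): Centre of the speed selector on its axis, at the control plate's top face; axes as the wheel's. It is a low grey cone 52 mm across, 12 mm high, with a black pointer lever across it: a bar 14 mm wide from 10 mm behind the axis to 49 mm in front, underside 4.5 mm, top 26.5 mm above the plate, white line on top. On the plate, 61 mm out, a red bar (stop), then six growing black dots 30 degrees apart.
- dial (a joint): Selector angle, rad, growing clockwise seen from above. 0 = stop: pointer along the wheel's +y, at the red bar. Step k is at k x 0.5236; 3 points along +x; 4 is 2.094; end stop 3.14. A sprung ball holds it in each step; past the hump half-way it snaps into the next by itself. It takes about 4 N at 36 mm from the axis. Starts in stop, 1 or 2 (may settle into it in the first moment).
- dial_tip (a point): Point on the top of the pointer lever at its outer end, 49 mm from the selector's axis, 26.5 mm above the control plate; turns with it. Of the lever's 14 mm thickness the trailing half (pushed to turn clockwise) is the solid dial_c10, the leading half dial_c11; squeezing both counts as gripping.
- rocker_green (a point): Point on top of the rocker's left half, by the green dot, 18 mm from the pivot. Black rocker 56 mm (wheel's y) x 31 mm (x), 108 mm nearer the operator than the selector's axis; its pivot (along x) lies 9 mm above the plate, in a 9 mm high bezel. Left (+y) half: green dot, green counter-clockwise arrow beside it; right half: white dot.
- rocker (a joint): Tilt of the rocker in rad: -0.22 = right (white-dot) half down, as it starts, left half raised; +0.22 = left (green-dot) half down. It snaps over past 0 and stays. About 3 to 4 N pressed at the green-dot point tips it; that point sinks about 8 mm.
- bowl: White unfired bowl lying upside down on the plaster chuck of the wheel head, 136 mm across, 62 mm high; origin at the centre of its rim plane, 124 mm above the bench. Its top is 186 mm above the bench. It stands to the left of the selector. Leave it.
- cup: White cup 68 mm across, 55 mm high, standing on the deck; origin at the centre of its underside. Leave it.
- trimmer: Trimming tool lying on the deck beyond the selector: wooden handle 115 mm long, 13 mm wide, with a steel loop, 175 mm in all; origin on its underside. Leave it.
- brush: Brush lying on the bench to the right of the wheel; origin on its underside. Leave it.

How it is judged:
By the outcome, as a careful person would: the job done as asked, in the order asked, and still so for the second after the job is handed in, with the robot touching nothing.
It also fails if it takes over 51 s, if anything falls off the work surface, if the arm or the gripper's body presses on something with over 40 N, if the wrist force passes 120 N, or if a joint passes its speed limit or range.

## Working session

There is one attempt and no reset: what is moved stays moved. The work goes in short steps, Python scripts to look and compute and a tool call to move; the robot and the scene stay as the last step left them, time stands still between calls to the robot, and variables do not carry over. Pictures are saved under pics/ and viewed, and the job is handed in when it is done.

Besides the shell and the picture viewer there is one more tool, called in YAML: its name, and indented under it one key for each argument. play_rows: Moves the arm, as the interface text tells. Its arguments: {"type":"object","properties":{"motion":{"type":"array","items":{"type":"number"}},"grip_force":{"type":"number"}},"required":["motion"]}

```bash
mkdir -p pics; cat > h.py <<'E'
from rig import *
import numpy as np, cv2
def ray(c,u,v):
    K=np.array(c["K"]);V=np.array(c["view"])
    d=np.array([(u-K[0,2])/K[0,0],(v-K[1,2])/K[1,1]])
    s=d.copy()
    for _ in range(30): s=d/(1+c["k1"]*(s@s))
    R=V[:3,:3];t=V[:3,3]
    return -R.T@t, R.T@np.array([s[0],s[1],1.])
def onz(c,u,v,z):
    o,d=ray(c,u,v); return o+d*(z-o[2])/d[2]
def proj(c,p):
    V=np.array(c["view"]);K=np.array(c["K"])
    q=V[:3,:3]@np.array(p)+V[:3,3]; s=q[:2]/q[2]; s=s*(1+c["k1"]*(s@s))
    return K[0,0]*s[0]+K[0,2],K[1,1]*s[1]+K[1,2]
def snap(n,f):
    c=capture(n); cv2.imwrite('pics/'+f,c["frame"][:,:,::-1]); 
    import pickle; pickle.dump(c,open(f+'.pkl','wb')); return c
E
python3 - <<'E'
from h import *
for n in("scene","top"):
    c=snap(n,n+'0.png'); print(n,np.round(ray(c,320,200),3),c["k1"],c["K"][0])
s=sense();print(s)
E
```

```text
scene [[ 0.956 -0.541  0.901]
 [-0.34   0.529 -0.778]] -0.04225344305698768 [413.76142205   0.         310.79027986]
top [[ 0.516 -0.02   1.154]
 [ 0.1    0.006 -0.995]] 0.0017484623890177394 [479.28286648   0.         325.94027523]
{'clock': 0.1, 'q': array([-1.23706198e+00,  8.78471494e-02,  1.37209932e+00, -4.10196670e-06,
        1.68362389e+00, -1.03077503e-01]), 'qvel': array([ 0.00119451, -0.00131047, -0.00204117,  0.00113239, -0.00020163,
       -0.00084889]), 'joint_efforts': array([ 1.93616463e-03, -3.41249728e+01, -3.03303087e+01,  7.19591556e-02,
        3.03940137e-02, -9.09046389e-05]), 'position': array([ 0.23251814, -0.49787448,  0.20444173]), 'tcp_rot': array([-9.82048479e-04,  9.76243656e-01,  2.16673362e-01, -1.15814721e-04]), 'wrist_force': array([ 0.10693754, -0.60702494, -0.35591182]), 'torque': array([ 0.01454818, -0.00615905, -0.05345891]), 'opening': 0.09354808069189088}
```

View pics/scene0.png

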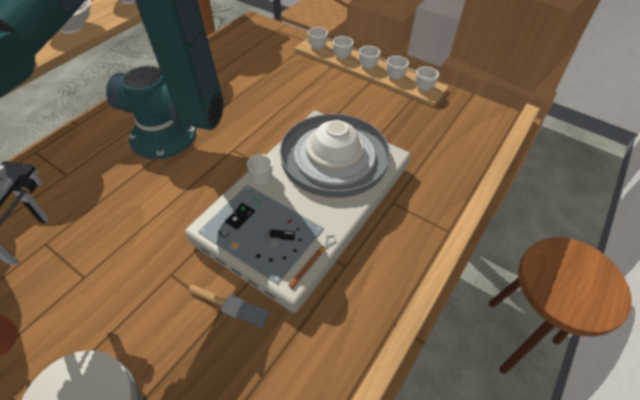

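View pics/top0.png

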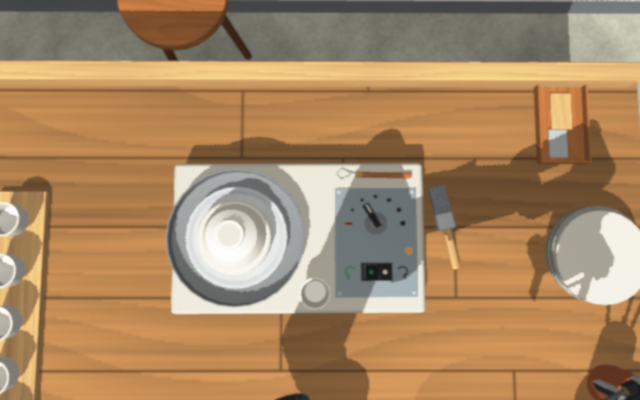

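The top view shows the control plate at about (376,242), the selector at about (375,222) and the rocker at about (377,272). I'll zoom in on these next.

```bash
python3 - <<'E'
from h import *
import pickle
c=pickle.load(open('top0.png.pkl','rb'));f=c["frame"][:,:,::-1]
cv2.imwrite('pics/top0z.png',cv2.resize(f[160:310,290:440],(800,800),interpolation=cv2.INTER_CUBIC)[:, :][:600*800//600].copy()[:800] if 0 else cv2.resize(f[160:310,300:440],(560,600),interpolation=cv2.INTER_CUBIC))
hsv=cv2.cvtColor(f,cv2.COLOR_BGR2HSV)
# housing outline by colour, deck z .07
m=((hsv[...,1]<60)&(hsv[...,2]>150)).astype(np.uint8); m[:150]=0;m[330:]=0;m[:,:150]=0;m[:,440:]=0
r=f[160:310,330:425].astype(int)
red=(r[...,2]-np.maximum(r[...,1],r[...,0])>60);ys,xs=np.nonzero(red);print('red',[(x+330,y+160) for x,y in zip(xs,ys)][:60])
# plate mask
p=((hsv[...,0]>85)&(hsv[...,0]<130)&(hsv[...,1]>25)).astype(np.uint8);p[:, :325]=0;p[:,425:]=0;p[:170]=0;p[:,:]*=1;p[310:]=0
p=cv2.morphologyEx(p,cv2.MORPH_OPEN,np.ones((3,3),np.uint8))
k=max(cv2.findContours(p,0,2)[0],key=cv2.contourArea);R=cv2.minAreaRect(k);print(R)
for b in cv2.boxPoints(R): print(b,onz(c,*b,.073).round(4))
# dark dots on plate
g=cv2.cvtColor(f,cv2.COLOR_BGR2GRAY);d=((g<70)).astype(np.uint8);d[:185]=0;d[300:]=0;d[:,:330]=0;d[:,420:]=0
n,l,st,ce=cv2.connectedComponentsWithStats(d)
for i in range(1,n): print(st[i],ce[i].round(1),onz(c,*ce[i],.073).round(4))
E
```

```text
red [(np.int64(404), np.int64(174)), (np.int64(405), np.int64(174)), (np.int64(406), np.int64(174)), (np.int64(407), np.int64(174)), (np.int64(408), np.int64(174)), (np.int64(409), np.int64(174)), (np.int64(404), np.int64(175)), (np.int64(405), np.int64(175)), (np.int64(406), np.int64(175)), (np.int64(407), np.int64(175)), (np.int64(408), np.int64(175)), (np.int64(409), np.int64(175)), (np.int64(410), np.int64(175)), (np.int64(404), np.int64(176)), (np.int64(405), np.int64(176)), (np.int64(406), np.int64(176)), (np.int64(407), np.int64(176)), (np.int64(408), np.int64(176)), (np.int64(409), np.int64(176)), (np.int64(410), np.int64(176)), (np.int64(405), np.int64(177)), (np.int64(406), np.int64(177)), (np.int64(407), np.int64(177)), (np.int64(408), np.int64(177)), (np.int64(346), np.int64(223)), (np.int64(347), np.int64(223)), (np.int64(348), np.int64(223)), (np.int64(349), np.int64(223)), (np.int64(350), np.int64(223)), (np.int64(408), np.int64(249)), (np.int64(409), np.int64(249)), (np.int64(407), np.int64(250)), (np.int64(408), np.int64(250)), (np.int64(409), np.int64(250)), (np.int
[... 163 characters left out ...]
85.] [ 0.4348 -0.1453  0.073 ]
[381. 285.] [ 0.4348 -0.1498  0.073 ]
[381. 288.] [ 0.4282 -0.1497  0.073 ]
[379. 288.] [ 0.4282 -0.1453  0.073 ]
[374 195   3   3   5] [375. 196.] [ 0.6343 -0.1386  0.073 ]
[361 199   2   2   4] [361.5 199.5] [ 0.6264 -0.1078  0.073 ]
[387 199   4   3   9] [388.3 199.9] [ 0.6255 -0.1687  0.073 ]
[363 205  18  23 133] [372.9 217.6] [ 0.5852 -0.1333  0.073 ]
[397 208   4   4  12] [398.5 209.5] [ 0.6036 -0.1915  0.073 ]
[401 221   4   4  14] [402.5 222.7] [ 0.5737 -0.2001  0.073 ]
[348 223   2   1   2] [348.5 223. ] [ 0.5731 -0.0781  0.073 ]
[361 263  31  18 494] [375.7 271.1] [ 0.4654 -0.1384  0.073 ]
[404 274   2   2   2] [404.5 274.5] [ 0.4579 -0.2026  0.073 ]
```

View pics/top0z.png

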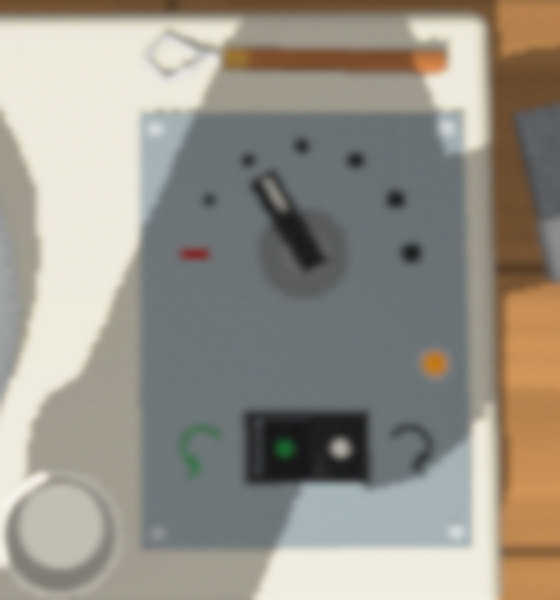

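```bash
python3 - <<'E'
from h import *
import pickle
try: print('gd',grip_depth)
except Exception as e: print(e)
c=pickle.load(open('top0.png.pkl','rb'));s=pickle.load(open('scene0.png.pkl','rb'))
f=s["frame"][:,:,::-1].copy()
def cen(m,y0,y1,x0,x1):
    ys,xs=np.nonzero(m[y0:y1,x0:x1]);return np.array([xs.mean()+x0,ys.mean()+y0]),len(xs)
out={}
for n,cc,box in(('top',c,(262,282,360,395)),('scene',s,(200,232,222,262))):
    F=cc["frame"].astype(int);g=F[...,1]-np.maximum(F[...,0],F[...,2]);
    sub=g[box[0]:box[1],box[2]:box[3]];w=np.clip(sub-15,0,None)
    ys,xs=np.mgrid[box[0]:box[1],box[2]:box[3]]
    print(n,sub.max(),(w>0).sum()); out[n]=((xs*w).sum()/w.sum(),(ys*w).sum()/w.sum());print(out[n])
o1,d1=ray(c,*out['top']);o2,d2=ray(s,*out['scene'])
A=np.stack([d1,-d2],1);t=np.linalg.lstsq(A,o2-o1,rcond=None)[0];print(o1+t[0]*d1,o2+t[1]*d2)
print('green top @.088',onz(c,*out['top'],.088),'scene',onz(s,*out['scene'],.088))
C=np.array([.5733,-.1388,.073])
for k in range(7):
    a=k*np.pi/6;p=C+.061*np.array([np.sin(a),np.cos(a),0]);u=proj(s,p);cv2.circle(f,tuple(int(round(v*8)) for v in u),4,(0,255,255),-1,shift=3)
cv2.imwrite('pics/sz.png',cv2.resize(f[180:300,180:340],(800,600),interpolation=cv2.INTER_CUBIC))
E
```

```text
gd 0.0188
top 52 26
(np.float64(370.7412587412587), np.float64(271.6666666666667))
scene 40 18
(np.float64(242.47391304347826), np.float64(208.1695652173913))
[ 0.46537425 -0.12484584  0.09687971] [ 0.4639118  -0.12618811  0.09708302]
green top @.088 [ 0.46494653 -0.12572483  0.088     ] scene [ 0.4583484  -0.12150235  0.088     ]
```

View pics/sz.png

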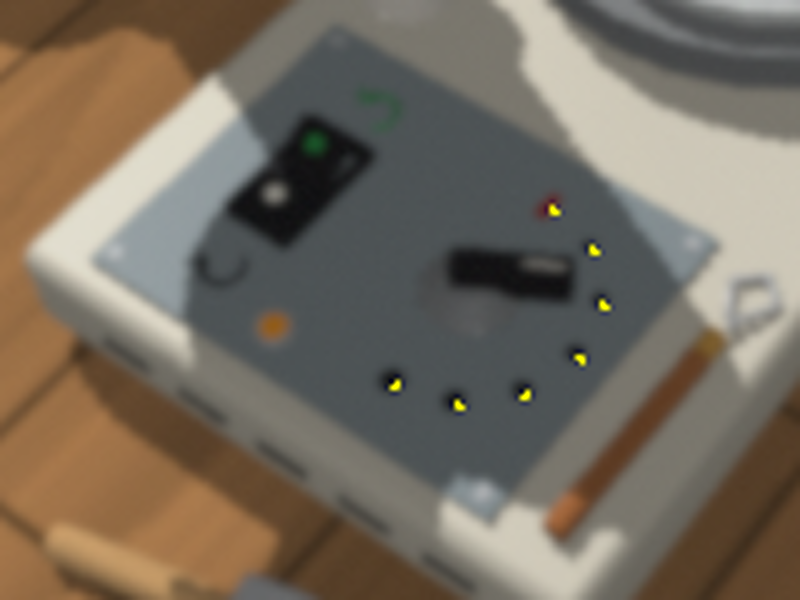

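Step-dot projections agree in both views to about 2 mm. The selector axis is at (0.573, -0.139), the pointer starts in step 2, and the green dot is at about (0.465, -0.123, 0.095). First I'll shut the fingers and turn the tool.

play_rows:
  motion: [0,0,0,-7,1,0,0,0,-7,1,0,0,0,-7,1,0,0,0,-7,1,0,0,0,-7,1,0,0,0,-7,1,0,0,0,-7,1,0,0,0,-7,1]
  grip_force: 10

```text
clock: 0.77
position: [0.2316, -0.4952, 0.1985]
tcp_rot: [-0.006, 0.752, 0.659, 0.002]
wrist_force: [-0.1, 0.3, -0.5]
opening: 0.0444
```

```bash
cat > st.py <<'E'
from h import *
from scipy.spatial.transform import Rotation as Ro
import sys
s=sense();q=s["tcp_rot"];R=Ro.from_quat([q[1],q[2],q[3],q[0]]).as_matrix()
print(s["clock"],s["position"].round(4),'op',round(s["opening"],4),'F',s["wrist_force"].round(2));print(R.round(3))
print('twist to +90:',-(90-np.degrees(np.arctan2(R[1,0],R[0,0]))))
if len(sys.argv)>1: print('tool shift',(R.T@(np.array(eval(sys.argv[1]))-s["position"])).round(4))
E
python3 st.py "[.465,-.121,.13]"
```

```text
0.7667 [ 0.2316 -0.4952  0.1985] op 0.0444 F [-0.12  0.26 -0.47]
[[ 0.131  0.991 -0.004]
 [ 0.991 -0.131  0.012]
 [ 0.012 -0.006 -1.   ]]
twist to +90: -7.54323456225346
tool shift [0.4008 0.1827 0.0721]
```

play_rows:
  motion: [0,0,-0.01,-7,1,0.038,0.02,-0.002,-0.5,1,0.038,0.02,-0.002,0,1,0.038,0.02,-0.002,0,1,0.038,0.02,-0.002,0,1,0.038,0.02,-0.002,0,1,0.038,0.02,-0.002,0,1,0.038,0.02,-0.002,0,1]

```text
clock: 1.43
position: [0.3637, -0.237, 0.2181]
tcp_rot: [-0.012, 0.71, 0.704, 0.004]
wrist_force: [1.5, -0.2, 0.7]
opening: 0.0003
```

```bash
python3 st.py "[.465,-.121,.13]"
```

```text
1.4333 [ 0.3637 -0.237   0.2181] op 0.0003 F [ 1.49 -0.19  0.72]
[[ 0.009  1.    -0.012]
 [ 1.    -0.009  0.023]
 [ 0.023 -0.012 -1.   ]]
twist to +90: -0.5056179247774963
tool shift [0.1148 0.1013 0.0896]
```

play_rows:
  motion: [0.03,0.026,0.005,0,1,0.03,0.026,0.005,0,1,0.03,0.026,0.01,0,1,0.025,0.023,0.02,0,1,0,0,0.02,0,1,0,0,0.02,0,1,0,0,0,0,1]

```text
clock: 2.02
position: [0.4707, -0.106, 0.1375]
tcp_rot: [-0.011, 0.705, 0.709, 0.006]
wrist_force: [-0.3, 0.8, -0.1]
opening: 0.0006
```

```bash
python3 st.py "[.465,-.120,.10]"
```

```text
2.0167 [ 0.4707 -0.106   0.1375] op 0.0006 F [-0.31  0.8  -0.06]
[[-0.004  1.    -0.007]
 [ 1.     0.005  0.023]
 [ 0.023 -0.007 -1.   ]]
twist to +90: 0.2542758650491521
tool shift [-0.0148 -0.0055  0.0372]
```

play_rows:
  motion: [-0.014,-0.006,0.0,0,1,0,0,0.01,0,1,0,0,0.01,0,1,0,0,0,0,1]

```text
clock: 2.35
position: [0.464, -0.1191, 0.1156]
tcp_rot: [-0.012, 0.705, 0.709, 0.006]
wrist_force: [-0.4, -0.9, -0.5]
opening: 0.0001
```

```bash
python3 st.py "[.465,-.120,.10]"
```

```text
2.35 [ 0.464  -0.1191  0.1156] op 0.0001 F [-0.38 -0.88 -0.49]
[[-0.004  1.    -0.009]
 [ 1.     0.005  0.025]
 [ 0.025 -0.009 -1.   ]]
twist to +90: 0.24919348084452508
tool shift [-0.0013  0.0012  0.0156]
```

play_rows:
  motion: [0,0,0.008,0,1,0,0,0.006,0,1,0,0,0.004,0,1,0,0,0.004,0,1]

```text
clock: 2.68
position: [0.4649, -0.1181, 0.0937]
tcp_rot: [-0.011, 0.706, 0.708, 0.007]
wrist_force: [-0.6, 2.6, 3.1]
opening: 0.0005
```

```bash
python3 st.py "[.465,-.120,.088]"; python3 -c "
from h import *
c=snap('scene','s1.png');f=c['frame'][:,:,::-1];cv2.imwrite('pics/s1z.png',cv2.resize(f[170:290,180:340],(800,600),interpolation=cv2.INTER_CUBIC))"
```

```text
2.6833 [ 0.4649 -0.1181  0.0937] op 0.0005 F [-0.63  2.62  3.12]
[[-0.003  1.    -0.005]
 [ 1.     0.003  0.026]
 [ 0.026 -0.005 -1.   ]]
twist to +90: 0.1714110696787685
tool shift [-0.002   0.0001  0.0057]
```

View pics/s1z.png

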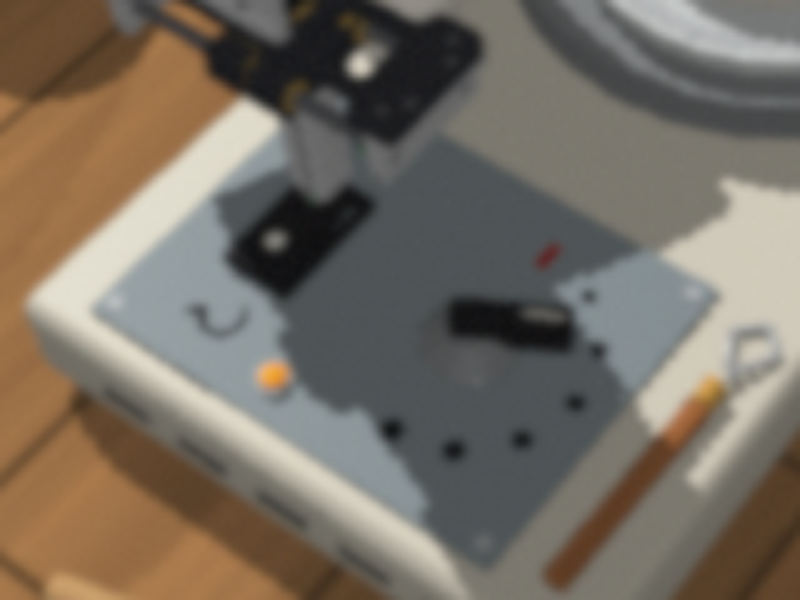

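The finger sits on the green half, with contact at z≈0.094 and about 3 N. I'll press on.

play_rows:
  motion: [-0.001,0,0.004,0,1,0,0,0.004,0,1,0,0,0.004,0,1]

```text
clock: 2.98
position: [0.4655, -0.1193, 0.0858]
tcp_rot: [-0.01, 0.706, 0.708, 0.007]
wrist_force: [-11.2, 4.7, 32.9]
opening: 0.0007
```

```bash
python3 st.py "[.465,-.120,.086]"
```

```text
2.9833 [ 0.4655 -0.1193  0.0858] op 0.0007 F [-11.19   4.68  32.94]
[[-0.004  1.    -0.004]
 [ 1.     0.004  0.024]
 [ 0.024 -0.003 -1.   ]]
twist to +90: 0.21397719261297254
tool shift [-0.0007 -0.0005 -0.0002]
```

The rocker has bottomed at about 33 N, 8 mm down. I'll back off and look.

play_rows:
  motion: [0,0,-0.01,0,1,0,0,-0.02,0,1,0,0,-0.03,0,1,0,0.01,-0.02,0,1,0.03,0.025,0,0,1,0.03,0.035,0,0,1,0,0.035,0,0,1,0,0,0,0,1]

```text
clock: 3.65
position: [0.5721, -0.0644, 0.17]
tcp_rot: [-0.006, 0.708, 0.706, 0.006]
wrist_force: [-0.2, 0.1, -1.2]
opening: 0.0001
```

```bash
python3 st.py "[.613,-.085,.13]"; python3 -c "
from h import *
c=snap('top','t2.png');f=c['frame'][:,:,::-1]
cv2.imwrite('pics/t2z.png',cv2.resize(f[160:310,300:440],(560,600),interpolation=cv2.INTER_CUBIC))
c=snap('scene','s2.png');f=c['frame'][:,:,::-1];cv2.imwrite('pics/s2z.png',cv2.resize(f[170:290,180:340],(800,600),interpolation=cv2.INTER_CUBIC))"
```

```text
3.65 [ 0.5721 -0.0644  0.17  ] op 0.0001 F [-0.21  0.05 -1.16]
[[ 0.003  1.    -0.   ]
 [ 1.    -0.003  0.017]
 [ 0.017 -0.    -1.   ]]
twist to +90: -0.1647142996046398
tool shift [-0.0212  0.041   0.0396]
```

View pics/s2z.png

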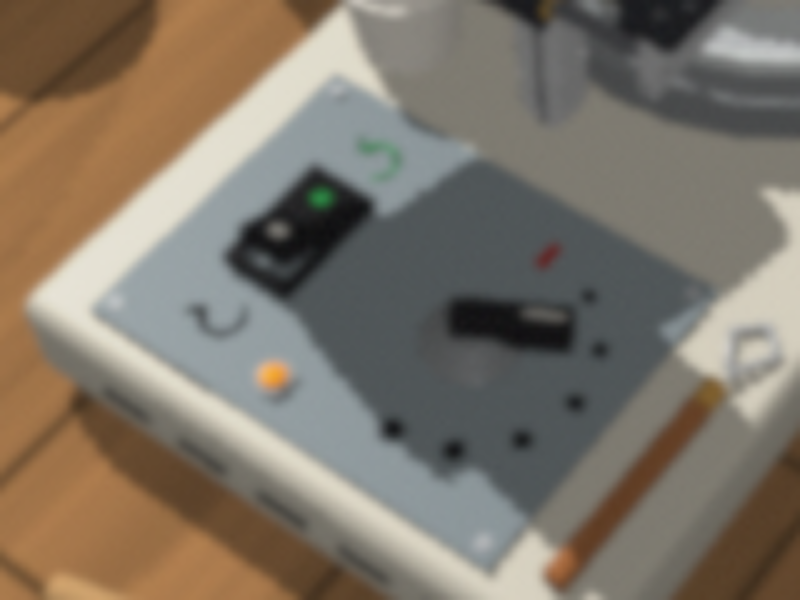

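View pics/t2z.png

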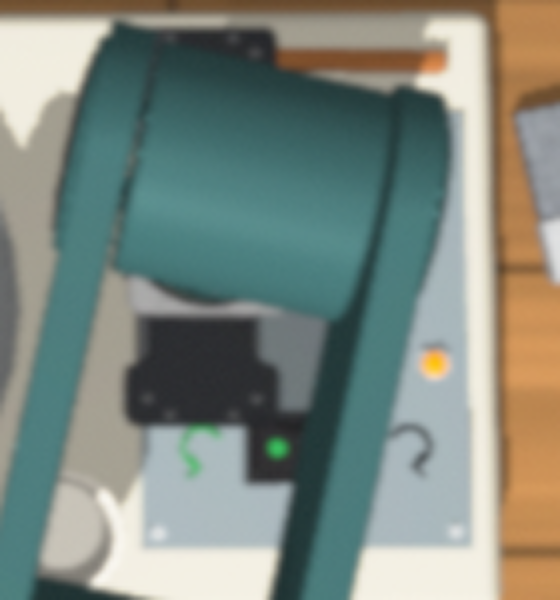

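The rocker is over: the white half, near (275,235) in the scene zoom, now stands up, and the pointer is still in step 2. Next I'll place the finger beside the pointer's trailing face.

play_rows:
  motion: [-0.01,0.02,0,0,1,-0.01,0.021,0,0,1,0,0,0.02,0,1,0,0,0.02,0,1,0,0,0,0,1]

```text
clock: 4.17
position: [0.6061, -0.0879, 0.1313]
tcp_rot: [-0.006, 0.709, 0.705, 0.004]
wrist_force: [0.3, 0.7, -0.4]
opening: 0.0003
```

```bash
python3 st.py "[.613,-.085,.086]"
```

```text
4.1667 [ 0.6061 -0.0879  0.1313] op 0.0003 F [ 0.35  0.73 -0.4 ]
[[ 0.007  1.    -0.002]
 [ 1.    -0.007  0.014]
 [ 0.014 -0.002 -1.   ]]
twist to +90: -0.3839746593477855
tool shift [0.0023 0.007  0.0453]
```

play_rows:
  motion: [0.007,0.007,0,0,1,0,0,0.014,0,1,0,0,0.014,0,1,0,0,0.01,0,1,0,0,0.006,0,1,0,0,0,0,1]

```text
clock: 4.67
position: [0.6131, -0.0809, 0.0932]
tcp_rot: [-0.002, 0.711, 0.704, 0.006]
wrist_force: [0.3, 0.0, -0.3]
opening: 0.0004
```

```bash
python3 st.py "[.613,-.137,.086]"
```

```text
4.6667 [ 0.6131 -0.0809  0.0932] op 0.0004 F [ 0.3   0.04 -0.34]
[[ 0.01   1.     0.006]
 [ 1.    -0.01   0.012]
 [ 0.012  0.006 -1.   ]]
twist to +90: -0.5781786444977968
tool shift [-0.0562  0.0004  0.0066]
```

play_rows:
  motion: [0,0,0.007,0,1,-0.005,0,0,0,1,-0.004,0,0,0,1,-0.004,0,0,0,1,-0.004,0,0,0,1,-0.004,0,0,0,1]

```text
clock: 5.17
position: [0.6159, -0.1007, 0.0893]
tcp_rot: [-0.001, 0.71, 0.704, 0.011]
wrist_force: [3.7, 5.2, -1.5]
opening: 0.0006
```

```bash
python3 st.py "[.613,-.137,.086]"; python3 -c "
from h import *
c=snap('scene','s3.png');f=c['frame'][:,:,::-1];cv2.imwrite('pics/s3z.png',cv2.resize(f[170:290,180:340],(800,600),interpolation=cv2.INTER_CUBIC))"
```

```text
5.1667 [ 0.6159 -0.1007  0.0893] op 0.0006 F [ 3.75  5.19 -1.52]
[[ 0.008  1.     0.015]
 [ 1.    -0.009  0.016]
 [ 0.016  0.015 -1.   ]]
twist to +90: -0.47928873165513153
tool shift [-0.0364 -0.0027  0.0026]
```

View pics/s3z.png

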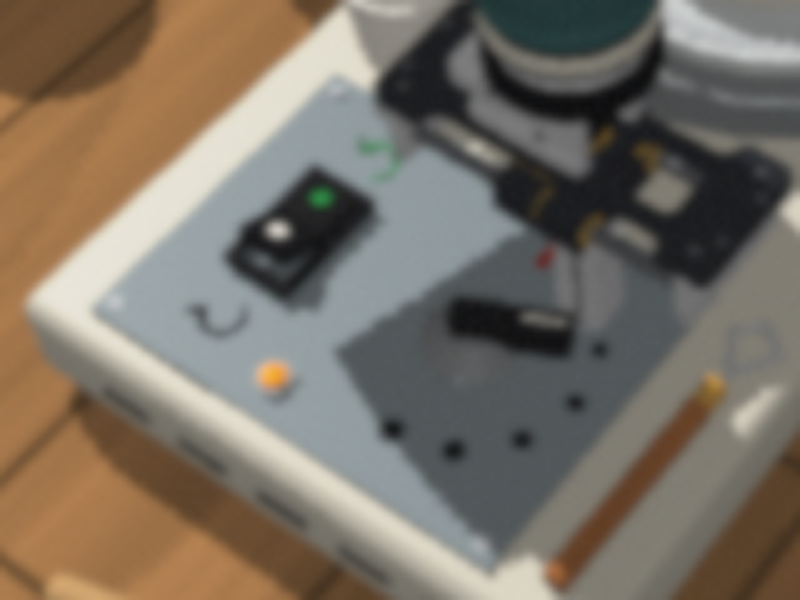

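The finger is on the trailing face and the pointer has started to move. I'll push through step 3.

play_rows:
  motion: [-0.004,-0.001,0.001,0,1,-0.004,-0.001,0.001,0,1,-0.004,-0.001,0,0,1,-0.004,0,0,0,1,-0.004,0,0,0,1]

```text
clock: 5.63
position: [0.6179, -0.1222, 0.0891]
tcp_rot: [0.004, 0.71, 0.704, 0.016]
wrist_force: [-0.3, 4.8, -0.0]
opening: 0.0005
```

```bash
python3 st.py "[.613,-.137,.086]"; python3 -c "
from h import *
c=snap('scene','s4.png');f=c['frame'][:,:,::-1];cv2.imwrite('pics/s4z.png',cv2.resize(f[170:290,180:340],(800,600),interpolation=cv2.INTER_CUBIC))"
```

```text
5.6333 [ 0.6179 -0.1222  0.0891] op 0.0005 F [-0.28  4.78 -0.01]
[[ 0.008  1.     0.028]
 [ 1.    -0.008  0.017]
 [ 0.017  0.028 -0.999]]
twist to +90: -0.43030585337339744
tool shift [-0.0149 -0.0049  0.0027]
```

View pics/s4z.png

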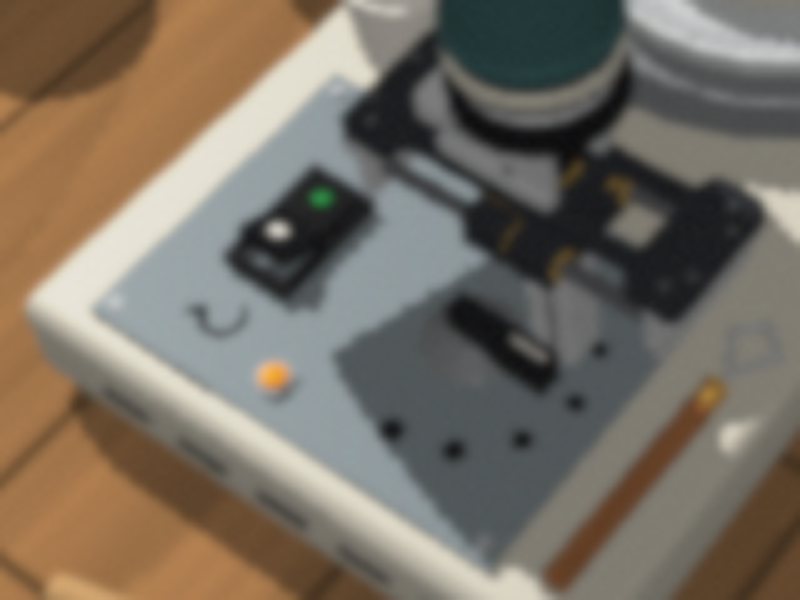

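The pointer is in or near step 3. I'll push the last click slowly.

play_rows:
  motion: [-0.003,-0.003,0.001,0,1,-0.003,-0.002,0.001,0,1,-0.003,-0.001,0,0,1]

```text
clock: 5.93
position: [0.6117, -0.1325, 0.0873]
tcp_rot: [0.004, 0.71, 0.704, 0.016]
wrist_force: [-0.7, -0.8, -0.8]
opening: 0.0002
```

```bash
python3 st.py "[.613,-.137,.086]"; python3 -c "
from h import *
c=snap('scene','s5.png');f=c['frame'][:,:,::-1];cv2.imwrite('pics/s5z.png',cv2.resize(f[170:290,180:340],(800,600),interpolation=cv2.INTER_CUBIC))"
```

```text
5.9333 [ 0.6117 -0.1325  0.0873] op 0.0002 F [-0.68 -0.85 -0.78]
[[ 0.008  1.     0.029]
 [ 1.    -0.008  0.017]
 [ 0.017  0.029 -0.999]]
twist to +90: -0.450232110645274
tool shift [-0.0045  0.0013  0.0013]
```

View pics/s5z.png

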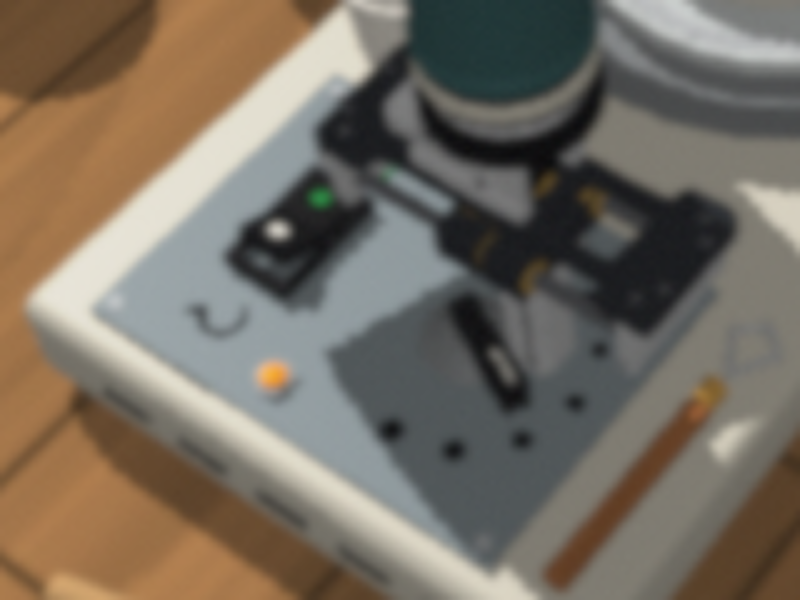

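The pointer has snapped ahead and points at dot 4, near (520,440), with a gap to the finger. I'll withdraw.

play_rows:
  motion: [0.008,0,0,0,1,0.008,0,0,0,1,0,0,-0.03,0,1,0,0,-0.04,0,1,0,-0.03,-0.03,0,1,0,-0.04,0,0,1,0,-0.04,0,0,1,0,-0.04,0,0,1]

```text
clock: 6.65
position: [0.455, -0.1149, 0.1826]
tcp_rot: [-0.0, 0.709, 0.705, 0.009]
wrist_force: [-0.0, -0.7, 0.9]
opening: 0.0005
```

play_rows:
  motion: [0,-0.04,0,0,1,-0.02,-0.04,0,0,1,-0.04,-0.03,0,0,1,-0.04,0,0,0,1,-0.04,0,0,0,1,-0.04,0,0,0,1,-0.04,0,0,0,1,0,0,0,0,1]

```text
clock: 7.32
position: [0.3405, -0.3263, 0.1801]
tcp_rot: [0.003, 0.706, 0.708, 0.007]
wrist_force: [-0.2, -0.4, 0.4]
opening: 0.0005
```

```bash
python3 st.py; python3 -c "
from h import *
c=snap('top','t6.png');f=c['frame'][:,:,::-1]
cv2.imwrite('pics/t6z.png',cv2.resize(f[160:310,300:440],(560,600),interpolation=cv2.INTER_CUBIC))
cv2.imwrite('pics/t6.png',f)
c=snap('scene','s6.png');f=c['frame'][:,:,::-1];cv2.imwrite('pics/s6z.png',cv2.resize(f[150:300,180:380],(800,600),interpolation=cv2.INTER_CUBIC))"
```

```text
7.3167 [ 0.3405 -0.3263  0.1801] op 0.0005 F [-0.23 -0.41  0.38]
[[-0.003  1.     0.013]
 [ 1.     0.003  0.006]
 [ 0.006  0.013 -1.   ]]
twist to +90: 0.19259292887464596
```

View pics/t6z.png

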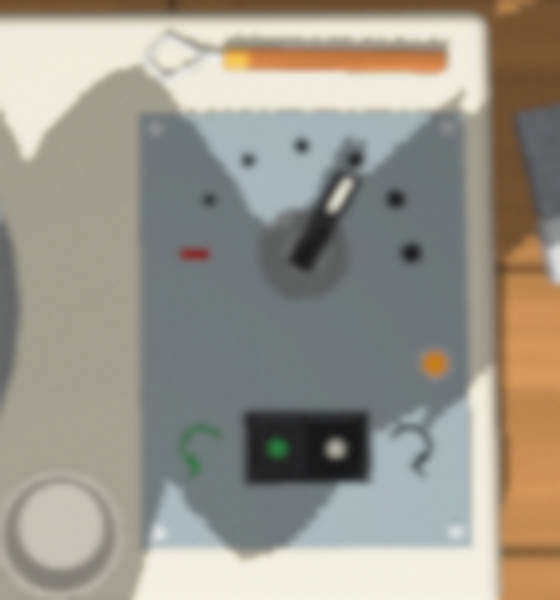

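View pics/t6.png

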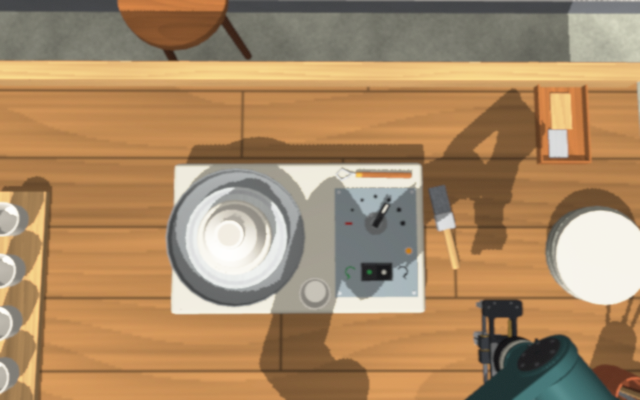

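View pics/s6z.png

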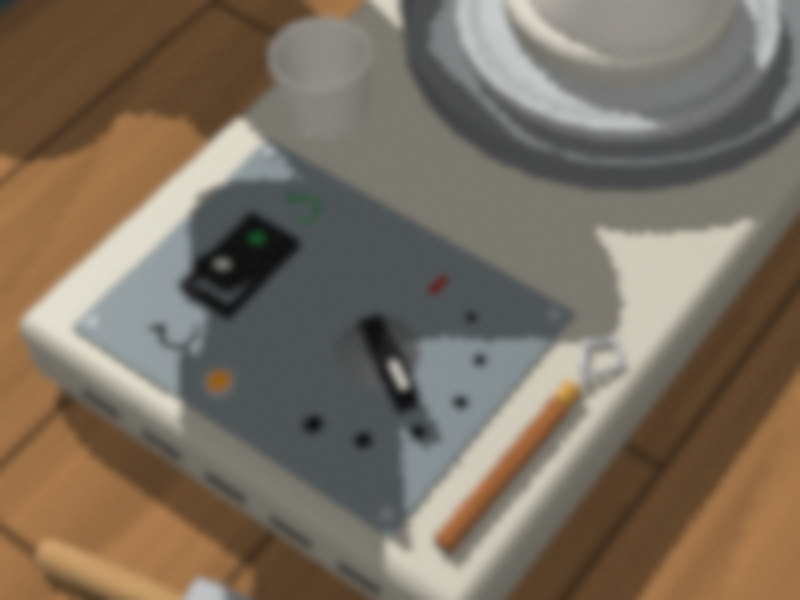

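The pointer, at about (340,190) in the top zoom, points at the fourth dot (355,160). The rocker has its green half down, and the bowl, cup, trimmer and brush look unmoved. The arm is clear of everything.

```bash
python3 -c "
from h import *
print(hand_in())"
```

```text
the job is handed in; nothing more can be done
None
```

The job is done and handed in, at about 7.4 s of the 51 s allowed. `hand_in()` gave no verdict.

- **Rocker:** I pressed the green-dot half down first, with the tip of the shut fingers. It sank about 8 mm and bottomed out at about 33 N, well over the 3–4 N needed but from a fingertip, under the 120 N wrist limit. The last pictures show the green half still down and the white half raised.
- **Selector:** It started in step 2. I pushed the pointer's trailing face clockwise with the outside of the fingers for two clicks, with about 6 N read at the wrist. It snapped into step 4 by itself, and the last top and scene pictures show it pointing at the fourth dot.
- **Other items:** The bowl, cup, trimming tool and brush look unmoved by eye; I did not measure their positions again. The arm ended well clear of the wheel, with near-zero wrist force.

No check failed. The two cameras placed the green dot 1–2 mm apart, and the finger drifted about 5 mm in x during the push. I corrected the drift before the last click.

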